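# Find the rocking corner of a window-profile jig and press its shim flat

### The arm

A 6-joint arm with a two-finger parallel gripper is mounted at the origin on the work surface. World frame = base frame: x ahead of the robot, y to its left, z up, the work surface at z = 0. Lengths are in m, angles in rad, forces in N, time in s.
With the tool pointing down it reaches from about 0.3 to 0.875 m from the base axis. Payload 4.2 kg.
Tool frame: the origin (TCP) lies on the centre line of the jaws, within the pads' length; the fingertips stand 8 mm ahead of it and the grasp point (between the pads) lies 11 mm behind it; z points along the fingers, y is the direction in which the jaws open and shut (so a half turn about z gives the same grasp; the last joint's range is limited). The gripper opens to 85 mm and grips with 20 to 120 N. Pads are 22 mm wide; open, the fingers measure 114 mm over their backs; the gripper's body (76 mm by 85 mm) begins 54 mm behind the grasp point. The pads swing forward as they close: fully open they stand 13 mm farther back than shut.
Start: joints at [1.31, 0.32, 1.565, -0, 1.257, -0.02], TCP at [0.137, 0.558, 0.239] pointing down, gripper open.
Joint ranges: [-3.11, 3.11], [-0.84, 2.01], [0.21, 2.61], [-1.34, 4.49], [0.05, 2.63], [-2.56, 2.56]. Speed limits (rad/s): [2.57, 2.57, 3.14, 3.14, 3.14, 3.14].

### API

Orientations are given as a unit quaternion [w, x, y, z].
In Python, from station import monitor, cams, ctrl gives the robot as it stands.
- The arm moves only by the shell command python3 -m inch 'ROWS' [OPENING] [FORCE]. ROWS is JSON, a list of rows, each an object of numbers: "x", "y", "z": the shift along the tool's x, y, z in mm; "wx", "wy", "wz": the turn, a rotation vector about the tool's x, y, z in rad. A call has 1 to 20 rows; each row shifts and turns the commanded pose from where the row before left it, along the tool's axes as they then stand; what a row does not reach is not made up. A row lasts 1/10 s, in which the tool goes at most 50 mm and 8.59 degrees, less where a joint would pass 70% of its speed; a pose out of reach is approached as far as the arm can. A call with a gripper value outside its range is refused whole. OPENING is the finger opening in mm, from 0 to 85.4, set as the call begins (- or left out, the last holds). The fingers move at their own pace and stop on an object; FORCE is the grip in N (left out, the last holds). Time passes only in rows, so rows that do not move let the fingers close. It gives the time, the measured TCP pose, the force and the opening at its end, in the units of the state.
- monitor.get_obs(): the state, without advancing time (a new reading comes with each control period).
- cams.capture(name): name is "scene" or "top"; returns a dict with "image" (400x640x3 uint8, red, green, blue), "fx", "fy", "cx", "cy" (pixels), "camera_from_world" (4x4, takes a point from world to camera coordinates). Camera axes: x right, y down, z forward; pixel columns grow to the right and rows downward; lengths in m; the calibration is good to about 2 mm. A picture is of the moment at which its call begins. There is no depth.
- ctrl.finish_job(): hands the job in, once; it reports no verdict.
Trained networks look in the newest picture that a camera, given by its name, has taken for a name from the list of things; names that differ only in an ending like _2 or _b are one class to them, and where a whole thing is asked for, a point or a joint stands for the part that bears it (a point fixed in the world has none). Each returns a list of dicts, best first, with "p" (0 to 1); they miss things now and then, are a little off and sometimes report something else, mostly with a low value. They report only what shows in the picture. A call takes as long as a camera call.
- cams.spot_in(camera, label): "point" ([column, row] in pixels, amid what is visible of it).
- cams.cut_out(camera, label): "region" (400x640 bool, what is visible of it) and "point" ([column, row] in pixels, amid what is visible of it).
- cams.place_of(camera, label): "point" ([column, row] in pixels: a listed point, or the origin of a listed thing).
The state is a dict: "time_s": time; "joint_pos": joint angles; "dq": joint speeds; "tau": joint torques, N m; "position": TCP position; "eef_rot": TCP orientation; "contact_force": force on the tool from outside, world axes, zero at the start; "moment": the same for the moment, N m; "gripper_width": opening from 0.0 (shut) to 1.0 (fully open).
Only numpy, scipy, OpenCV 4.12 (cv2) and the standard library are available. Lean on these libraries where they do the work, as an engineer would, in place of code of your own. Each camera call takes 0.05 s, during which the arm holds its last target. There are 200 camera calls.

### The job

The jig plate on the blue bed rocks at one of its four corners. Press down on the corners with the fingertips, one after another, until you find the one that gives, then press the yellow shim tab of that corner down flat so that it is packed firm. Do not grasp, lift or shift the plate, leave the other three shims standing and leave the things around alone.

Things in the scene. Friction and masses are not known exactly. Their poses are not given: they have to be found in the camera images.
- bed: Blue steel bed, fixed, 250 x 230 x 12 mm lying on the table (top 12 mm above the table). Four dark steel feet stand on it at x = +-65, y = +-75 mm. Origin on the table surface, midway between the four feet; x points away from the robot (turned up to 20 degrees), y to the left, z up.
- plate: Loose aluminium jig plate, 10 mm thick, about 0.9 kg, lying on the four feet (underside 42 mm, top 52 mm above the table). Middle part 170 x 104 mm, with a white window profile between two grey rails (up to 22 mm above the plate's top); four ears (the corners) stick out sideways. Origin at the centre of the underside; axes as the bed's.
- corner_front_left (a point): Centre of the top face of the plate's front left ear (front = robot side, left = +y); moves with the plate. Bare flat metal, 36 mm (x) by 40 mm (y), above its foot. Three corners are firm; one, which changes, has a sprung foot: it starts to sink at about 3 N, is 4 mm down at about 6 N (plate tilted 0.04 rad) and springs back.
- shim_front_left (a point): Fixed point of the bed: top of the front left corner's yellow shim tab, 30 mm from its hinge, when flat (36 mm above the table; 50 mm from the ear's centre towards bed -x). Tab 45 x 32 x 4 mm, hinged beside the ear's robot-side edge, standing with its free end up to 26 mm above its flat level. Pressed straight down here it folds onto a ledge at about 7 N and stays where left.
- corner_front_right (a point): Centre of the top face of the plate's front right ear (front = robot side, left = +y); moves with the plate. Bare flat metal, 36 mm (x) by 40 mm (y), above its foot. Three corners are firm; one, which changes, has a sprung foot: it starts to sink at about 3 N, is 4 mm down at about 6 N (plate tilted 0.04 rad) and springs back.
- shim_front_right (a point): Fixed point of the bed: top of the front right corner's yellow shim tab, 30 mm from its hinge, when flat (36 mm above the table; 50 mm from the ear's centre towards bed -x). Tab 45 x 32 x 4 mm, hinged beside the ear's robot-side edge, standing with its free end up to 26 mm above its flat level. Pressed straight down here it folds onto a ledge at about 7 N and stays where left.
- corner_back_left (a point): Centre of the top face of the plate's back left ear (front = robot side, left = +y); moves with the plate. Bare flat metal, 36 mm (x) by 40 mm (y), above its foot. Three corners are firm; one, which changes, has a sprung foot: it starts to sink at about 3 N, is 4 mm down at about 6 N (plate tilted 0.04 rad) and springs back.
- shim_back_left (a point): Fixed point of the bed: top of the back left corner's yellow shim tab, 30 mm from its hinge, when flat (36 mm above the table; 50 mm from the ear's centre towards bed -x). Tab 45 x 32 x 4 mm, hinged beside the ear's robot-side edge, standing with its free end up to 26 mm above its flat level. Pressed straight down here it folds onto a ledge at about 7 N and stays where left.
- corner_back_right (a point): Centre of the top face of the plate's back right ear (front = robot side, left = +y); moves with the plate. Bare flat metal, 36 mm (x) by 40 mm (y), above its foot. Three corners are firm; one, which changes, has a sprung foot: it starts to sink at about 3 N, is 4 mm down at about 6 N (plate tilted 0.04 rad) and springs back.
- shim_back_right (a point): Fixed point of the bed: top of the back right corner's yellow shim tab, 30 mm from its hinge, when flat (36 mm above the table; 50 mm from the ear's centre towards bed -x). Tab 45 x 32 x 4 mm, hinged beside the ear's robot-side edge, standing with its free end up to 26 mm above its flat level. Pressed straight down here it folds onto a ledge at about 7 N and stays where left.
- shim_a (a joint): Angle (rad) through which one of the four yellow shims has been pressed: 0 to 0.12 at the start (standing up), 0.6 = flat. The letter does not tell the corner; it may stand at any of the four.
- shim_b (a joint): Angle (rad) through which one of the four yellow shims has been pressed: 0 to 0.12 at the start (standing up), 0.6 = flat. The letter does not tell the corner; it may stand at any of the four.
- shim_c (a joint): Angle (rad) through which one of the four yellow shims has been pressed: 0 to 0.12 at the start (standing up), 0.6 = flat. The letter does not tell the corner; it may stand at any of the four.
- shim_d (a joint): Angle (rad) through which one of the four yellow shims has been pressed: 0 to 0.12 at the start (standing up), 0.6 = flat. The letter does not tell the corner; it may stand at any of the four.
- bottle: White plastic bottle with red cap, 56 mm across, 150 mm tall, loose bystander beside the bed; origin at the centre of its underside.
- offcut: White U-shaped profile offcut, 90 x 34 x 33 mm, loose bystander; origin at the centre of its underside.
- screwdriver: Red-handled screwdriver lying on the table, loose bystander; origin on its underside.
- screwbox: Cardboard box, 50 x 70 x 40 mm, loose bystander beyond the bed; origin at the centre of its underside.

How it is judged:
By the outcome, as a careful person would: the job done as asked, in the order asked, and still so for the second after the job is handed in, with the robot touching nothing.
It also fails if it takes over 45 s, if anything falls off the work surface, if the arm or the gripper's body presses on something with over 40 N, if the wrist force passes 120 N, or if a joint passes its speed limit or range.

## Working session

There is one attempt and no reset: what is moved stays moved. The work goes in short steps, Python scripts to look and compute and a shell command to move; the robot and the scene stay as the last step left them, time stands still between calls to the robot, and variables do not carry over. Pictures are saved under pics/ and viewed, about 8 in all and at most 12, crops included, and the job is handed in when it is done.

```bash
mkdir -p pics; ls
cat > h.py <<'E'
import numpy as np, cv2
from station import monitor, cams, ctrl
from scipy.spatial.transform import Rotation as R
def proj(c,P):
    P=np.atleast_2d(P); T=np.array(c["camera_from_world"]); q=P@T[:3,:3].T+T[:3,3]
    return np.c_[c["fx"]*q[:,0]/q[:,2]+c["cx"], c["fy"]*q[:,1]/q[:,2]+c["cy"]]
def at_z(c,uv,z):
    T=np.array(c["camera_from_world"]); Rm=T[:3,:3]; o=-Rm.T@T[:3,3]
    d=Rm.T@np.array([(uv[0]-c["cx"])/c["fx"],(uv[1]-c["cy"])/c["fy"],1]); return o+d*(z-o[2])/d[2]
def save(c,n): cv2.imwrite("pics/"+n, c["image"][:,:,::-1])
E
python3 - <<'E'
from h import *
s=monitor.get_obs(); print(s)
L={"plate":.042,"bed":0,"corner_front_left":.052,"corner_front_right":.052,"corner_back_left":.052,"corner_back_right":.052,"shim_front_left":.036,"shim_front_right":.036,"shim_back_left":.036,"shim_back_right":.036,"bottle":0,"screwbox":0,"offcut":0,"screwdriver":0}
for n in ("top","scene"):
    c=cams.capture(n); save(c,n+"0.png")
    for l,z in L.items():
        for d in cams.place_of(n,l)[:2]:
            print(n,l,round(d["p"],2),np.round(d["point"]),np.round(at_z(c,d["point"],z),3))
E
```

```text
pics
{'time_s': 0.0, 'joint_pos': array([ 1.30999921e+00,  3.20286075e-01,  1.56566223e+00, -1.10760241e-05,
        1.25740890e+00, -1.99673527e-02]), 'dq': array([-2.27218253e-03, -1.96189184e-04, -6.42729457e-05, -3.66010251e-04,
       -1.72123696e-03,  9.98108358e-04]), 'tau': array([ 3.03292700e-04, -4.15521669e+01, -2.34155846e+01,  7.64044717e-05,
        8.18115659e-03, -2.88953049e-05]), 'position': array([0.137008  , 0.5579652 , 0.23849212]), 'eef_rot': array([-1.18234393e-04,  1.20122349e-01,  9.92758703e-01, -8.74332810e-04]), 'contact_force': array([-0.19848952, -0.05897194, -0.45021739]), 'moment': array([-0.01967429, -0.00589703, -0.03648501]), 'gripper_width': 0.9977456999068101}
top plate 0.65 [328. 182.] [0.584 0.019 0.042]
top corner_front_left 0.79 [298. 214.] [0.517 0.078 0.052]
top corner_front_right 0.57 [371. 206.] [ 0.534 -0.068  0.052]
top corner_back_left 0.83 [295. 150.] [0.647 0.086 0.052]
top corner_back_left 0.69 [305. 243.] [0.461 0.064 0.052]
top corner_back_right 0.79 [369. 143.] [ 0.662 -0.063  0.052]
top shim_front_left 0.88 [306. 241.] [0.463 0.0
[... 757 characters left out ...]
52]
scene corner_back_left 0.64 [221. 302.] [ 0.756 -0.163  0.052]
scene corner_back_right 0.67 [278. 246.] [ 0.661 -0.052  0.052]
scene shim_front_left 0.59 [310. 181.] [0.465 0.06  0.036]
scene shim_front_right 0.84 [248. 197.] [ 0.489 -0.086  0.036]
scene shim_back_left 0.89 [335. 216.] [0.592 0.08  0.036]
scene shim_back_right 0.92 [266. 237.] [ 0.617 -0.069  0.036]
scene shim_back_right 0.25 [247. 198.] [ 0.493 -0.088  0.036]
scene bottle 0.59 [401. 226.] [0.622 0.22  0.   ]
scene screwbox 0.81 [322. 298.] [0.755 0.006 0.   ]
scene offcut 0.86 [219. 303.] [ 0.718 -0.17   0.   ]
scene offcut 0.59 [247. 200.] [ 0.454 -0.087  0.   ]
scene screwdriver 0.88 [197. 216.] [ 0.482 -0.199  0.   ]
```

View pics/top0.png

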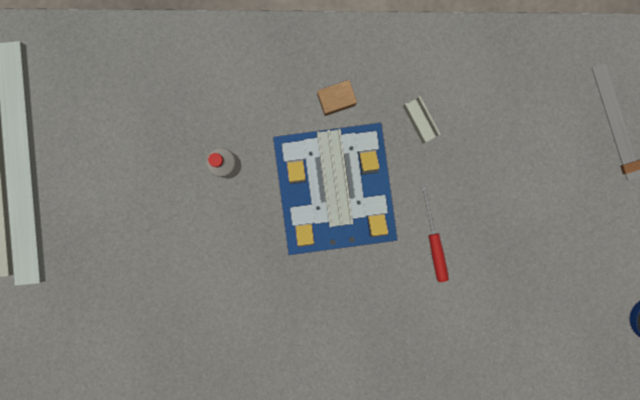

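View pics/scene0.png

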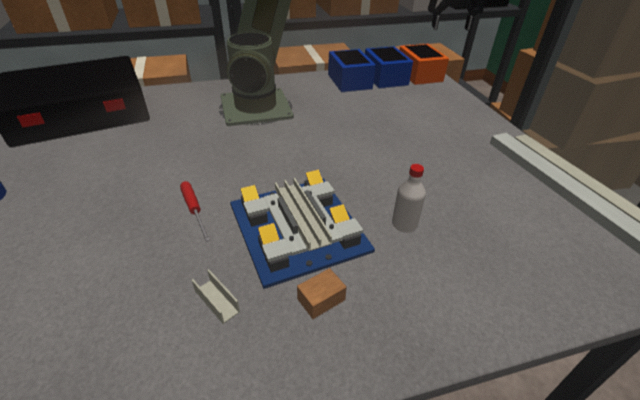

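```bash
cat > fit.py <<'E'
from h import *
from scipy.optimize import least_squares
G={}
for f,sx in(("front",-1),("back",1)):
    for l,sy in(("left",1),("right",-1)):
        G[f"corner_{f}_{l}"]=(sx*.065,sy*.075,.052); G[f"shim_{f}_{l}"]=(sx*.065-.05,sy*.075,.036)
def W(p,g): return np.r_[p[0]+g[0]*np.cos(p[2])-g[1]*np.sin(p[2]),p[1]+g[0]*np.sin(p[2])+g[1]*np.cos(p[2]),g[2]]
if __name__=="__main__":
    obs=[]
    for n in("top","scene"):
        c=cams.capture(n)
        for l in G:
            for d in cams.place_of(n,l)[:1]: obs.append((n,l,c,d["point"]))
    for sel in("top","scene","both"):
        O=[o for o in obs if sel in(o[0],"both")]
        f=lambda p:np.concatenate([(proj(c,W(p,G[l]))[0]-uv) for _,l,c,uv in O])
        r=least_squares(f,[.59,.01,.12],loss="soft_l1"); print(sel,np.round(r.x,4),np.round(f(r.x),1))
    for l in G: print(l,np.round(W(r.x,G[l]),4))
    for n in("top","scene"):
        c=[o[2] for o in obs if o[0]==n][0]; im=cv2.resize(c["image"],None,fx=4,fy=4,interpolation=cv2.INTER_CUBIC)
        for l in G:
            u=(proj(c,W(r.x,G[l]))[0]+.5)*4
            cv2.circle(im,tuple(int(v) for v in u),4,(255,0,0) if "cor" in l else (0,0,255),-1)
        for a,b in((1,1),(1,-1),(-1,-1),(-1,1)):
            for g in ((a*.125,b*.115,.012),(a*.065+.018,b*.095,.052),(a*.065-.018,b*.095,.052)):
                u=(proj(c,W(r.x,g))[0]+.5)*4; cv2.circle(im,tuple(int(v) for v in u),4,(0,255,0),-1)
        o=(proj(c,[r.x[0],r.x[1],.03])[0]*4).astype(int); im=im[max(0,o[1]-300):o[1]+300,o[0]-300:o[0]+300]
        cv2.imwrite(f"pics/fit_{n}.png",im[:,:,::-1])
E
python3 fit.py
```

```text
top [0.5906 0.0036 0.1231] [ 1.7  1.1 -0.2 -0.7  2.1  1.7 -1.5  0.1 -0.  -0.1 -1.1 -0.3 -1.8 -1.2
  2.9 -0. ]
scene [0.5869 0.0104 0.1774] [-4.000e-01  6.000e-01  1.800e+00  3.000e-01 -6.000e-01 -1.900e+00
 -1.000e-01 -5.000e-01  4.000e-01 -1.600e+00  9.000e-01 -1.700e+00
  2.000e-01  1.200e+00 -1.342e+02  1.020e+01]
both [0.5898 0.0078 0.1489] [ 6.000e-01  2.300e+00 -7.000e-01  4.000e-01  7.000e-01  1.000e+00
 -2.200e+00 -6.000e-01 -2.800e+00  1.300e+00 -3.200e+00  1.000e+00
 -4.800e+00 -1.600e+00  6.000e-01 -6.000e-01  0.000e+00  1.900e+00
  2.700e+00  1.400e+00 -1.200e+00 -1.700e+00  0.000e+00 -4.000e-01
 -7.000e-01  6.000e-01  4.000e-01  1.000e-01 -2.300e+00  2.100e+00
 -1.359e+02  1.080e+01]
corner_front_left [0.5144 0.0723 0.052 ]
shim_front_left [0.465  0.0649 0.036 ]
corner_front_right [ 0.5367 -0.0761  0.052 ]
shim_front_right [ 0.4872 -0.0835  0.036 ]
corner_back_left [0.643  0.0916 0.052 ]
shim_back_left [0.5935 0.0842 0.036 ]
corner_back_right [ 0.6652 -0.0568  0.052 ]
shim_back_right [ 0.6158 -0.0642  0.036 ]
```

View pics/fit_top.png

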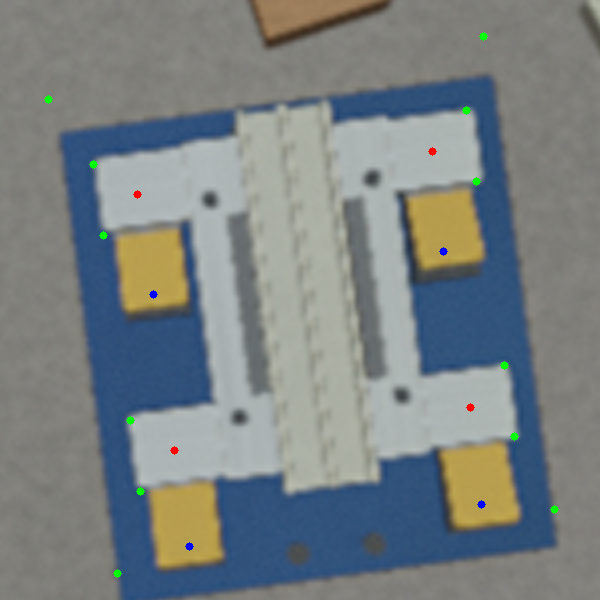

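Run:
```python
from fit import *
from fit import W,G
c=cams.capture("top")
o=(proj(c,[.5898,.0078,.03])[0]*4).astype(int)-300
pts=[((.065+.018,.095),(95,160)),((.065-.018,.095),(104,237)),((.065+.018,-.095),(474,110)),((.065-.018,-.095),(485,185)),
((-.065+.018,-.095),(508,365)),((-.065-.018,-.095),(518,441)),((-.065+.018,.095),(130,412)),((-.065-.018,.095),(139,488))]
f=lambda p:np.concatenate([proj(c,W(p,(*g,.052)))[0]-((np.array(u)+o)/4-.5) for g,u in pts])
r=least_squares(f,[.59,.01,.12]); print(np.round(r.x,4),np.round(f(r.x),1))
np.save("pose.npy",r.x)
s=cams.capture("scene")
im=cv2.resize(s["image"],None,fx=4,fy=4,interpolation=cv2.INTER_CUBIC); q=(proj(s,[.59,.005,.03])[0]*4).astype(int)
for l in G:
    print(l,np.round(W(r.x,G[l]),4)); u=(proj(s,W(r.x,G[l]))[0]+.5)*4; cv2.circle(im,tuple(int(v) for v in u),4,(255,0,0) if "cor" in l else (0,0,255),-1)
for a in(1,-1):
  for b in(1,-1):
    for e in(.018,-.018):
      u=(proj(s,W(r.x,(a*.065+e,b*.095,.052)))[0]+.5)*4; cv2.circle(im,tuple(int(v) for v in u),4,(0,255,0),-1)
cv2.imwrite("pics/fit_scene2.png",im[q[1]-280:q[1]+280,q[0]-350:q[0]+350,::-1])
```

```text
[0.5904 0.0063 0.1343] [ 0.8  0.1  0.8 -1.4 -0.5  0.5 -0.9 -0.6 -0.4  0.7 -0.6 -0.6  0.3  1.2
  0.4  0. ]
corner_front_left [0.5159 0.072  0.052 ]
shim_front_left [0.4664 0.0653 0.036 ]
corner_front_right [ 0.536  -0.0767  0.052 ]
shim_front_right [ 0.4864 -0.0834  0.036 ]
corner_back_left [0.6447 0.0894 0.052 ]
shim_back_left [0.5952 0.0827 0.036 ]
corner_back_right [ 0.6648 -0.0593  0.052 ]
shim_back_right [ 0.6153 -0.066   0.036 ]
```

View pics/fit_scene2.png

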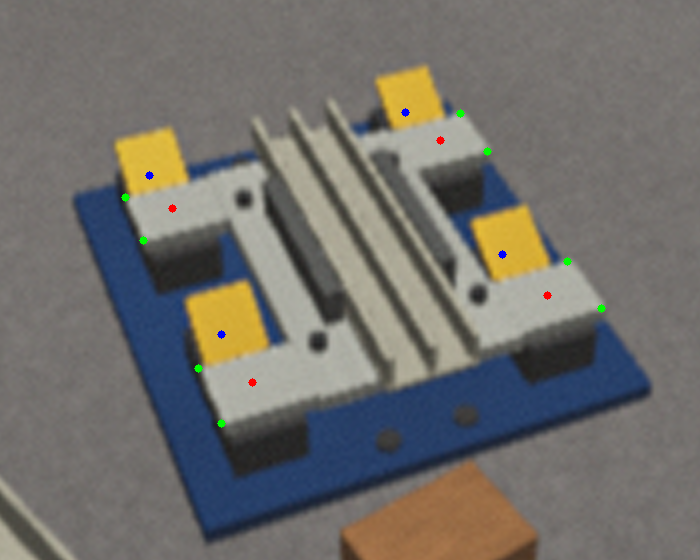

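```bash
cat > to.py <<'E'
import sys
from fit import *
p=np.load("pose.npy"); s=monitor.get_obs(); Rm=R.from_quat(np.r_[s["eef_rot"][1:],s["eef_rot"][0]])
for l in sys.argv[1:]: print(l,"tool mm, tips to point:",np.round(Rm.inv().apply(W(p,G[l])-s["position"])*1e3-[0,0,8],1))
tx,ty=Rm.apply([1,0,0]),Rm.apply([0,1,0])
print("yaw of y rel bed y",round(np.arctan2(-ty[0],ty[1])-p[2],3),"z",Rm.apply([0,0,1]).round(3),"F",s["contact_force"].round(2),"t",round(s["time_s"],2), "pos",s["position"].round(4),"q",s["joint_pos"].round(2))
E
python3 -m inch '[{"wz":-0.125},{"wz":-0.125},{"wz":-0.125},{"x":-19.4,"y":-33.3},{"x":-19.4,"y":-33.3},{"x":-19.4,"y":-33.3},{"x":-19.4,"y":-33.3},{"x":-19.4,"y":-33.3},{"x":-19.4,"y":-33.3},{"x":-19.4,"y":-33.3},{"x":-19.4,"y":-33.3},{"x":-19.4,"y":-33.3},{"x":-19.4,"y":-33.3},{"x":-19.4,"y":-33.3},{"x":-19.4,"y":-33.3},{"x":-19.4,"y":-33.3},{"x":-19.4,"y":-33.3},{"x":-19.4,"y":-33.3},{"x":-19.4,"y":-33.3}]' 0 30; python3 to.py corner_front_left
```

```text
corner_front_left tool mm, tips to point: [-483.8 -382.1  179.3]
yaw of y rel bed y -0.375 z [ 0.  0. -1.] F [-0.62 -0.69  0.01] t 2.5 pos [0.1371 0.5584 0.2393] q [ 1.31  0.32  1.56 -0.    1.26 -0.02]validation failed for argument at $[0]...
```

```bash
python3 -m inch '[{"x":0,"y":0,"z":0,"wx":0,"wy":0,"wz":-0.125},{"x":0,"y":0,"z":0,"wx":0,"wy":0,"wz":-0.125},{"x":0,"y":0,"z":0,"wx":0,"wy":0,"wz":-0.125}]' 0 30; python3 to.py corner_front_left
```

```text
time_s: 2.8
position: [0.1371, 0.5584, 0.2393]
eef_rot: [0.0, -0.07, 0.998, 0.0]
contact_force: [-0.3, -0.9, 0.6]
gripper_width: 0.515
corner_front_left tool mm, tips to point: [-307.5 -534.4  179.3]
yaw of y rel bed y 0.005 z [ 0.  0. -1.] F [-0.27 -0.86  0.58] t 2.8 pos [0.1371 0.5584 0.2393] q [ 1.31  0.32  1.56 -0.    1.26 -0.4 ]
```

```bash
python3 -m inch '[{"x":-19.2,"y":-33.4,"z":4,"wx":0,"wy":0,"wz":0},{"x":-19.2,"y":-33.4,"z":4,"wx":0,"wy":0,"wz":0},{"x":-19.2,"y":-33.4,"z":4,"wx":0,"wy":0,"wz":0},{"x":-19.2,"y":-33.4,"z":4,"wx":0,"wy":0,"wz":0},{"x":-19.2,"y":-33.4,"z":4,"wx":0,"wy":0,"wz":0},{"x":-19.2,"y":-33.4,"z":4,"wx":0,"wy":0,"wz":0},{"x":-19.2,"y":-33.4,"z":4,"wx":0,"wy":0,"wz":0},{"x":-19.2,"y":-33.4,"z":4,"wx":0,"wy":0,"wz":0},{"x":-19.2,"y":-33.4,"z":4,"wx":0,"wy":0,"wz":0},{"x":-19.2,"y":-33.4,"z":4,"wx":0,"wy":0,"wz":0},{"x":-19.2,"y":-33.4,"z":4,"wx":0,"wy":0,"wz":0},{"x":-19.2,"y":-33.4,"z":4,"wx":0,"wy":0,"wz":0},{"x":-19.2,"y":-33.4,"z":4,"wx":0,"wy":0,"wz":0},{"x":-19.2,"y":-33.4,"z":4,"wx":0,"wy":0,"wz":0},{"x":-19.2,"y":-33.4,"z":4,"wx":0,"wy":0,"wz":0},{"x":-19.2,"y":-33.4,"z":4,"wx":0,"wy":0,"wz":0},{"x":0,"y":0,"z":0,"wx":0,"wy":0,"wz":0}]' 0 30; python3 to.py corner_front_left
```

```text
time_s: 4.5
position: [0.5155, 0.0669, 0.1748]
eef_rot: [0.001, -0.065, 0.998, -0.001]
contact_force: [-1.0, 1.3, -0.2]
gripper_width: 0.001
corner_front_left tool mm, tips to point: [ -0.9   5.2 114.8]
yaw of y rel bed y -0.004 z [ 0.001 -0.001 -1.   ] F [-0.96  1.34 -0.16] t 4.5 pos [0.5155 0.0669 0.1748] q [ 0.11  0.28  1.79 -0.    1.07 -1.59]
```

```bash
python3 -m inch '[{"x":-1,"y":0,"z":25,"wx":0,"wy":0,"wz":0},{"x":0,"y":0,"z":30,"wx":0,"wy":0,"wz":0},{"x":0,"y":0,"z":30,"wx":0,"wy":0,"wz":0},{"x":0,"y":0,"z":20,"wx":0,"wy":0,"wz":0},{"x":0,"y":0,"z":0,"wx":0,"wy":0,"wz":0},{"x":0,"y":0,"z":0,"wx":0,"wy":0,"wz":0}]'; python3 to.py corner_front_left
```

```text
time_s: 5.1
position: [0.5141, 0.0705, 0.0707]
eef_rot: [0.0, -0.067, 0.998, 0.0]
contact_force: [1.1, -0.6, 0.1]
gripper_width: -0.002
corner_front_left tool mm, tips to point: [-1.9  1.2 10.7]
yaw of y rel bed y 0.0 z [ 0.  0. -1.] F [ 1.09 -0.58  0.12] t 5.1 pos [0.5141 0.0705 0.0707] q [ 0.11  0.4   1.92  0.    0.82 -1.59]
```

```bash
python3 -m inch '[{"x":-1,"y":1,"z":5,"wx":0,"wy":0,"wz":0},{"x":0,"y":0,"z":4,"wx":0,"wy":0,"wz":0},{"x":0,"y":0,"z":1,"wx":0,"wy":0,"wz":0},{"x":0,"y":0,"z":0,"wx":0,"wy":0,"wz":0}]';  python3 -m inch '[{"x":0,"y":0,"z":1,"wx":0,"wy":0,"wz":0},{"x":0,"y":0,"z":0,"wx":0,"wy":0,"wz":0}]'
```

```text
time_s: 5.5
position: [0.5149, 0.0712, 0.0605]
eef_rot: [0.0, -0.067, 0.998, 0.0]
contact_force: [0.9, -0.0, -0.3]
gripper_width: 0.002
time_s: 5.7
position: [0.5152, 0.0712, 0.0601]
eef_rot: [0.0, -0.067, 0.998, 0.0]
contact_force: [-1.0, -0.5, 4.9]
gripper_width: 0.007
```

```bash
python3 -m inch '[{"x":0,"y":0,"z":1,"wx":0,"wy":0,"wz":0},{"x":0,"y":0,"z":0,"wx":0,"wy":0,"wz":0}]'
```

```text
time_s: 5.9
position: [0.5152, 0.0712, 0.06]
eef_rot: [0.001, -0.067, 0.998, 0.0]
contact_force: [-3.1, -0.4, 12.1]
gripper_width: 0.003
```

```bash
python3 -m inch '[{"x":0,"y":0,"z":-16,"wx":0,"wy":0,"wz":0},{"x":0,"y":0,"z":-25,"wx":0,"wy":0,"wz":0},{"x":-30,"y":0,"z":0,"wx":0,"wy":0,"wz":0},{"x":-35,"y":0,"z":0,"wx":0,"wy":0,"wz":0},{"x":-35,"y":0,"z":0,"wx":0,"wy":0,"wz":0},{"x":-30,"y":0,"z":0,"wx":0,"wy":0,"wz":0},{"x":0,"y":0,"z":15,"wx":0,"wy":0,"wz":0},{"x":0,"y":0,"z":15,"wx":0,"wy":0,"wz":0},{"x":0,"y":0,"z":0,"wx":0,"wy":0,"wz":0},{"x":0,"y":0,"z":0,"wx":0,"wy":0,"wz":0}]'; python3 to.py corner_back_left
```

```text
time_s: 6.9
position: [0.6437, 0.0886, 0.0693]
eef_rot: [-0.0, -0.067, 0.998, 0.0]
contact_force: [0.3, -1.0, 0.3]
gripper_width: -0.0
corner_back_left tool mm, tips to point: [-1.2  0.6  9.3]
yaw of y rel bed y -0.0 z [-0.  0. -1.] F [ 0.33 -1.04  0.32] t 6.9 pos [0.6437 0.0886 0.0693] q [ 0.12  0.57  1.6   0.    0.97 -1.59]
```

```bash
python3 -m inch '[{"x":-1,"y":0,"z":5,"wx":0,"wy":0,"wz":0},{"x":0,"y":0,"z":4,"wx":0,"wy":0,"wz":0},{"x":0,"y":0,"z":1,"wx":0,"wy":0,"wz":0},{"x":0,"y":0,"z":0,"wx":0,"wy":0,"wz":0}]';  python3 -m inch '[{"x":0,"y":0,"z":1,"wx":0,"wy":0,"wz":0},{"x":0,"y":0,"z":0,"wx":0,"wy":0,"wz":0}]'
```

```text
time_s: 7.3
position: [0.645, 0.0888, 0.0601]
eef_rot: [0.001, -0.067, 0.998, 0.0]
contact_force: [-0.5, 0.1, 3.0]
gripper_width: 0.002
time_s: 7.5
position: [0.645, 0.0888, 0.06]
eef_rot: [0.001, -0.067, 0.998, 0.0]
contact_force: [-2.2, -0.6, 8.2]
gripper_width: -0.001
```

```bash
python3 -m inch '[{"x":0,"y":0,"z":-16,"wx":0,"wy":0,"wz":0},{"x":0,"y":0,"z":-30,"wx":0,"wy":0,"wz":0},{"x":0,"y":-25,"z":0,"wx":0,"wy":0,"wz":0},{"x":0,"y":-35,"z":0,"wx":0,"wy":0,"wz":0},{"x":0,"y":-35,"z":0,"wx":0,"wy":0,"wz":0},{"x":0,"y":-35,"z":0,"wx":0,"wy":0,"wz":0},{"x":0,"y":-20,"z":0,"wx":0,"wy":0,"wz":0},{"x":0,"y":0,"z":18,"wx":0,"wy":0,"wz":0},{"x":0,"y":0,"z":18,"wx":0,"wy":0,"wz":0},{"x":0,"y":0,"z":0,"wx":0,"wy":0,"wz":0},{"x":0,"y":0,"z":0,"wx":0,"wy":0,"wz":0}]'; python3 to.py corner_back_right
```

```text
time_s: 8.6
position: [0.6648, -0.0595, 0.0682]
eef_rot: [-0.0, -0.067, 0.998, 0.0]
contact_force: [-0.1, 0.5, 0.3]
gripper_width: -0.002
corner_back_right tool mm, tips to point: [-0.1  0.2  8.2]
yaw of y rel bed y 0.0 z [-0.001  0.    -1.   ] F [-0.14  0.49  0.26] t 8.6 pos [ 0.6648 -0.0595  0.0682] q [-0.11  0.6   1.56  0.    0.99 -1.81]
```

```bash
python3 -m inch '[{"x":0,"y":0,"z":5,"wx":0,"wy":0,"wz":0},{"x":0,"y":0,"z":3,"wx":0,"wy":0,"wz":0},{"x":0,"y":0,"z":1,"wx":0,"wy":0,"wz":0},{"x":0,"y":0,"z":0,"wx":0,"wy":0,"wz":0}]';  python3 -m inch '[{"x":0,"y":0,"z":1,"wx":0,"wy":0,"wz":0},{"x":0,"y":0,"z":0,"wx":0,"wy":0,"wz":0}]'
```

```text
time_s: 9.0
position: [0.665, -0.0596, 0.0601]
eef_rot: [0.0, -0.067, 0.998, 0.0]
contact_force: [-0.8, 0.3, 3.2]
gripper_width: 0.002
time_s: 9.2
position: [0.6651, -0.0597, 0.0592]
eef_rot: [0.001, -0.067, 0.998, 0.0]
contact_force: [-1.5, 0.8, 6.2]
gripper_width: -0.002
```

```bash
python3 -m inch '[{"x":0,"y":0,"z":1,"wx":0,"wy":0,"wz":0},{"x":0,"y":0,"z":1,"wx":0,"wy":0,"wz":0},{"x":0,"y":0,"z":0,"wx":0,"wy":0,"wz":0}]';  python3 -m inch '[{"x":0,"y":0,"z":1,"wx":0,"wy":0,"wz":0},{"x":0,"y":0,"z":0,"wx":0,"wy":0,"wz":0}]'
```

```text
time_s: 9.5
position: [0.6653, -0.0598, 0.0577]
eef_rot: [0.001, -0.067, 0.998, 0.0]
contact_force: [-2.2, 1.0, 8.6]
gripper_width: 0.0
time_s: 9.7
position: [0.6654, -0.0598, 0.057]
eef_rot: [0.001, -0.067, 0.998, -0.0]
contact_force: [-1.2, 1.0, 9.2]
gripper_width: 0.003
```

```bash
python3 -m inch '[{"x":0,"y":0,"z":1,"wx":0,"wy":0,"wz":0},{"x":0,"y":0,"z":0,"wx":0,"wy":0,"wz":0},{"x":0,"y":0,"z":0,"wx":0,"wy":0,"wz":0}]'; python3 -c "
from h import *
c=cams.capture('scene'); im=cv2.resize(c['image'][170:290,200:400],None,fx=4,fy=4,interpolation=cv2.INTER_CUBIC); cv2.imwrite('pics/press.png',im[:,:,::-1])"
python3 -m inch '[{"x":0,"y":0,"z":-10,"wx":0,"wy":0,"wz":0},{"x":0,"y":0,"z":-30,"wx":0,"wy":0,"wz":0},{"x":20,"y":0,"z":0,"wx":0,"wy":0,"wz":0},{"x":30,"y":0,"z":0,"wx":0,"wy":0,"wz":0},{"x":0,"y":0,"z":0,"wx":0,"wy":0,"wz":0},{"x":0,"y":0,"z":0,"wx":0,"wy":0,"wz":0}]'; python3 to.py shim_back_right
```

```text
time_s: 10.0
position: [0.6654, -0.0598, 0.0567]
eef_rot: [0.001, -0.067, 0.998, -0.0]
contact_force: [-3.5, 1.8, 11.8]
gripper_width: -0.0
time_s: 10.65
position: [0.6152, -0.0668, 0.0944]
eef_rot: [0.0, -0.067, 0.998, -0.0]
contact_force: [0.8, -0.2, 0.3]
gripper_width: 0.001
shim_back_right tool mm, tips to point: [-0.1  0.8 50.4]
yaw of y rel bed y -0.0 z [ 0.001 -0.    -1.   ] F [ 0.76 -0.21  0.35] t 10.65 pos [ 0.6152 -0.0668  0.0944] q [-0.13  0.51  1.66  0.    0.98 -1.83]
```

View pics/press.png

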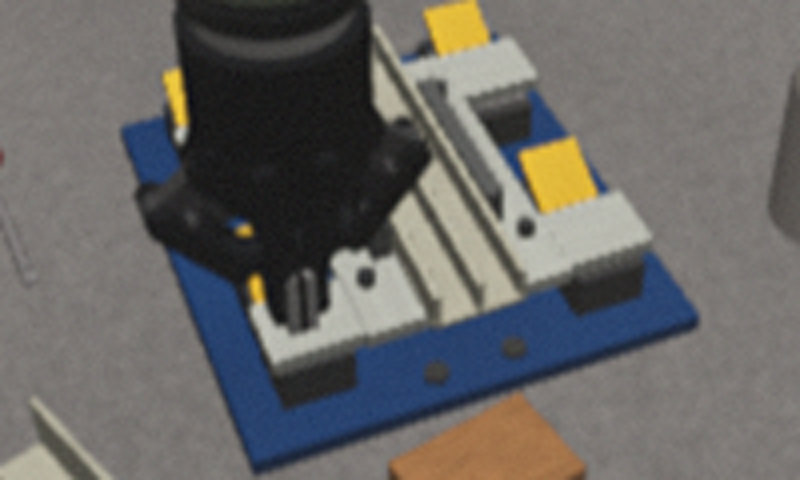

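```bash
python3 -m inch '[{"x":0,"y":0,"z":0,"wx":0,"wy":0,"wz":0.13},{"x":0,"y":0,"z":0,"wx":0,"wy":0,"wz":0.144},{"x":0,"y":0,"z":0,"wx":0,"wy":0,"wz":0.144},{"x":0,"y":0,"z":0,"wx":0,"wy":0,"wz":0.144},{"x":0,"y":0,"z":0,"wx":0,"wy":0,"wz":0.144},{"x":0,"y":0,"z":0,"wx":0,"wy":0,"wz":0.144},{"x":0,"y":0,"z":0,"wx":0,"wy":0,"wz":0.144},{"x":0,"y":0,"z":0,"wx":0,"wy":0,"wz":0.144},{"x":0,"y":0,"z":0,"wx":0,"wy":0,"wz":0.144},{"x":0,"y":0,"z":0,"wx":0,"wy":0,"wz":0.144},{"x":0,"y":0,"z":0,"wx":0,"wy":0,"wz":0.144},{"x":0,"y":0,"z":0,"wx":0,"wy":0,"wz":0},{"x":0,"y":0,"z":0,"wx":0,"wy":0,"wz":0}]'; python3 to.py shim_back_right
```

```text
time_s: 11.95
position: [0.616, -0.0666, 0.0941]
eef_rot: [0.0, 0.657, 0.754, 0.0]
contact_force: [-0.0, 0.3, 0.2]
gripper_width: -0.0
shim_back_right tool mm, tips to point: [ 0.7 -0.7 50.1]
yaw of y rel bed y -1.567 z [ 0.001  0.    -1.   ] F [-0.01  0.26  0.21] t 11.95 pos [ 0.616  -0.0666  0.0941] q [-0.13  0.51  1.66  0.    0.98 -0.26]
```

```bash
python3 -m inch '[{"x":1,"y":-1,"z":15,"wx":0,"wy":0,"wz":0},{"x":0,"y":0,"z":12,"wx":0,"wy":0,"wz":0},{"x":0,"y":0,"z":5,"wx":0,"wy":0,"wz":0},{"x":0,"y":0,"z":4,"wx":0,"wy":0,"wz":0},{"x":0,"y":0,"z":3,"wx":0,"wy":0,"wz":0},{"x":0,"y":0,"z":0,"wx":0,"wy":0,"wz":0}]'; python3 -m inch '[{"x":0,"y":0,"z":2,"wx":0,"wy":0,"wz":0},{"x":0,"y":0,"z":2,"wx":0,"wy":0,"wz":0},{"x":0,"y":0,"z":0,"wx":0,"wy":0,"wz":0}]'
```

```text
time_s: 12.55
position: [0.6142, -0.0658, 0.0552]
eef_rot: [-0.0, 0.657, 0.754, -0.0]
contact_force: [-0.3, 0.4, 2.3]
gripper_width: -0.005
time_s: 12.85
position: [0.6138, -0.0659, 0.0514]
eef_rot: [-0.0, 0.657, 0.754, -0.0]
contact_force: [-1.7, -1.1, 4.7]
gripper_width: -0.002
```

```bash
python3 -m inch '[{"x":0,"y":0,"z":2,"wx":0,"wy":0,"wz":0},{"x":0,"y":0,"z":2,"wx":0,"wy":0,"wz":0},{"x":0,"y":0,"z":2,"wx":0,"wy":0,"wz":0},{"x":0,"y":0,"z":0,"wx":0,"wy":0,"wz":0}]'; python3 -m inch '[{"x":0,"y":0,"z":1,"wx":0,"wy":0,"wz":0},{"x":0,"y":0,"z":1,"wx":0,"wy":0,"wz":0},{"x":0,"y":0,"z":0,"wx":0,"wy":0,"wz":0}]'
```

```text
time_s: 13.25
position: [0.6134, -0.0659, 0.0451]
eef_rot: [-0.001, 0.658, 0.753, -0.001]
contact_force: [-2.1, -0.4, 3.0]
gripper_width: -0.002
time_s: 13.55
position: [0.6136, -0.0659, 0.0439]
eef_rot: [-0.0, 0.658, 0.753, -0.0]
contact_force: [-4.4, -0.0, 8.6]
gripper_width: 0.0
```

```bash
python3 -m inch '[{"x":0,"y":0,"z":1,"wx":0,"wy":0,"wz":0},{"x":0,"y":0,"z":1,"wx":0,"wy":0,"wz":0},{"x":0,"y":0,"z":0,"wx":0,"wy":0,"wz":0},{"x":0,"y":0,"z":0,"wx":0,"wy":0,"wz":0}]'; python3 -m inch '[{"x":0,"y":0,"z":-5,"wx":0,"wy":0,"wz":0},{"x":0,"y":0,"z":-20,"wx":0,"wy":0,"wz":0},{"x":0,"y":0,"z":-40,"wx":0,"wy":0,"wz":0},{"x":0,"y":0,"z":-50,"wx":0,"wy":0,"wz":0},{"x":0,"y":-40,"z":-20,"wx":0,"wy":0,"wz":0},{"x":0,"y":-40,"z":0,"wx":0,"wy":0,"wz":0},{"x":0,"y":-40,"z":0,"wx":0,"wy":0,"wz":0},{"x":0,"y":-40,"z":0,"wx":0,"wy":0,"wz":0},{"x":0,"y":-40,"z":0,"wx":0,"wy":0,"wz":0},{"x":0,"y":-30,"z":0,"wx":0,"wy":0,"wz":0},{"x":0,"y":0,"z":0,"wx":0,"wy":0,"wz":0},{"x":0,"y":0,"z":0,"wx":0,"wy":0,"wz":0}]'; python3 -c "
from h import *
for n,r in (('scene',(170,290,200,400)),('top',(100,265,200,460))):
    c=cams.capture(n); im=cv2.resize(c['image'][r[0]:r[1],r[2]:r[3]],None,fx=3,fy=3,interpolation=cv2.INTER_CUBIC); cv2.imwrite('pics/end_%s.png'%n,im[:,:,::-1])"
```

```text
time_s: 13.95
position: [0.6136, -0.0659, 0.0436]
eef_rot: [-0.0, 0.658, 0.753, -0.0]
contact_force: [-7.9, -1.5, 16.8]
gripper_width: -0.005
time_s: 15.15
position: [0.3869, -0.0969, 0.1765]
eef_rot: [0.001, 0.658, 0.753, 0.001]
contact_force: [1.9, -0.2, 0.0]
gripper_width: -0.002
```

View pics/end_scene.png

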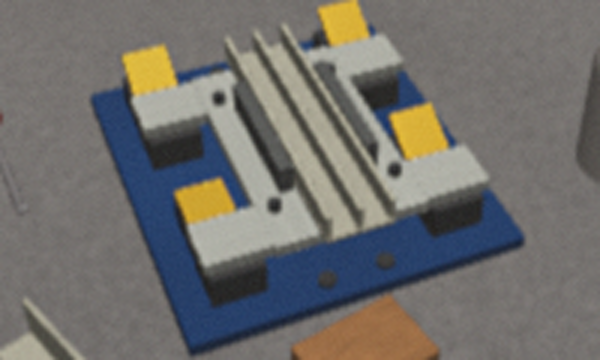

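View pics/end_top.png

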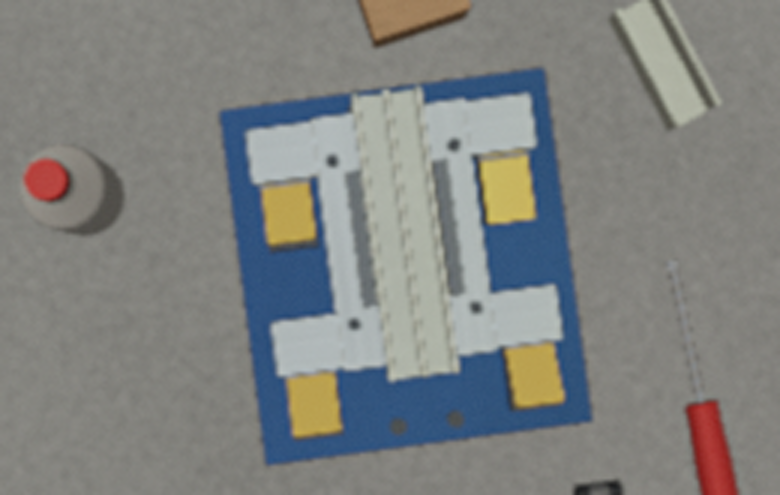

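```bash
python3 -c "
from h import *
ctrl.finish_job(); print(monitor.get_obs()['time_s'])"
```

```text
the job is handed in; nothing more can be done
the job is handed in; nothing more can be done
```

The back right corner was the one that gave, and its yellow shim is now pressed flat. I handed the job in about 15 s into the 45 s allowed.

- **Finding the corner:** I pressed the corners with the closed fingertips, one after another.
  - **Front left:** firm, about 12 N with roughly 0.1 mm of movement.
  - **Back left:** firm, about 8 N with roughly 0.1 mm of movement.
  - **Back right:** sank about 3.4 mm at 9 to 12 N.
  - **Front right:** not pressed, since the rocking corner had been found.
- **Pressing the shim:** I pushed the back right tab straight down until the fingertips were at about 36 mm, its flat height. It held there at about 17 N. I then lifted clear and backed the arm away.
- **Last check:** The final pictures show the back right shim lying flat and the other three standing. The plate looks unmoved, and so do the bystanders in view. The arm is touching nothing.

Two things did not fully line up. The back right corner was stiffer than described, about 3.4 mm at 12 N where the task says 4 mm at 6 N. I also did not press that corner again afterwards, so that it is firm now rests on the shim's flat height and the pictures.

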